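# Clamp a cracked phone in the repair jig

### The arm

A 6-joint arm with a two-finger parallel gripper is mounted at the origin on the work surface. World frame = base frame: x ahead of the robot, y to its left, z up, the work surface at z = 0. Lengths are in m, angles in rad, forces in N, time in s.
With the tool pointing down it reaches from about 0.375 to 0.9 m from the base axis. Payload 3.1 kg.
Tool frame: the origin (TCP) lies at the very end of the fingers, on their centre line; the grasp point (between the pads) lies 19 mm behind it; z points along the fingers, y is the line along which they close (so a half turn about z gives the same grasp; the last joint's range is limited). The gripper opens to 85 mm and grips with 20 to 120 N. Pads are 22 mm wide; open, the fingers measure 114 mm over their backs; the gripper's body (76 mm by 85 mm) begins 54 mm behind the grasp point. The pads swing forward as they close: fully open they stand 13 mm farther back than shut.
Start: joints at [1.157, 0.527, 1.433, -0, 1.181, -0.178], TCP at [0.145, 0.608, 0.231] pointing down, gripper open.
Joint ranges: [-3.08, 3.08], [-0.75, 2.2], [0.22, 2.44], [-1.43, 4.57], [0, 2.65], [-2.85, 2.85]. Speed limits (rad/s): [2.79, 2.79, 3.14, 3.14, 3.14, 3.14].

### API

Orientations are given as a unit quaternion [x, y, z, w].
In Python, from station import manip, vision gives the robot as it stands.
- The arm moves only by the tool drive_tool, never from a script. Its argument "deltas" is a list that holds one entry, the list of rows, each a list of 4 numbers: the shift along the tool's x, y, z in mm, then the turn about the tool's z in rad. A call has 1 to 5 rows; each row is the pose to reach, as a shift and turn from the pose commanded when the call began, along the tool's axes at that moment; what a row does not reach only later rows make up. A row lasts 1/12 s, in which the tool goes at most 41.7 mm and 7.16 degrees, less where a joint would pass 70% of its speed; a pose out of reach is approached as far as the arm can. A call with a gripper value outside its range is refused whole. "jaw" is the finger opening in mm, from 0 to 85.4, set as the call begins (left out, the last holds). The fingers move at their own pace and stop on an object; "force" is the grip in N (left out, the last holds). Time passes only in rows, so rows that repeat a pose let the fingers close. It gives the time, the measured TCP pose, the force, the opening and the grip force at its end, in the units of the state.
- manip.sense(): the state, without advancing time (a new reading comes with each control period).
- vision.snapshot(name): name is "side" or "top" or "wrist"; returns the picture (400x640x3 uint8, red, green, blue); there is no depth.
- vision.camera_model(name): a dict with "camera_matrix" (3x3 intrinsics, pixels), "rvec" (rotation vector, rad) and "tvec" (3), from world to camera coordinates, as OpenCV has them. Camera axes: x right, y down, z forward; pixel columns grow to the right and rows downward; lengths in m; the calibration is good to about 2 mm. A picture is of the moment at which its call begins: read the wrist's pose just before it. camera_model takes no time and is no camera call; for the wrist camera it gives the pose at the moment of the call.
- manip.sign_off(): hands the job in; it is judged then, once.
The state is a dict: "t": time; "q": joint angles; "qd": joint speeds; "tau": joint torques, N m; "tcp_pos": TCP position; "tool_rot": TCP orientation; "force": force on the tool from outside, world axes, zero at the start; "ft_torque": the same for the moment, N m; "finger_gap": opening from 0.0 (shut) to 1.0 (fully open); "gripper_force": force on a finger pad.
Only numpy, scipy, OpenCV 4.12 (cv2) and the standard library are available. Lean on these libraries where they do the work, as an engineer would, in place of code of your own. Each camera call takes 0.05 s, during which the arm holds its last target. There are 200 camera calls.

### The job

First lift the amber dust cover off the phone jig by its black knob and set it down flat, knob up and wholly on the green cutting mat, clear of what lies there and without dropping it. Then loosen the red clamp knob (anticlockwise), push the blue carriage until it has pressed the phone snugly against the fixed jaw with no gap on either side, and turn the red knob clockwise all the way to lock it. Never touch the cracked phone with the robot, and leave everything else on the bench where it is.

Things in the scene. Friction and masses are not known exactly. Their poses are not given: they have to be found in the camera images.
- jig: Fixed aluminium jig, base 240 (x) by 200 (y) by 12 mm, origin at the centre of its underside on the bench; it may stand left or right, at a large yaw. Blue fixed jaw at its +x end: clamping face at x = +95 mm, 150 mm long, top 40 mm up. Steel rails along x at y = +-86.5 mm, 8 mm thick, tops 34 mm up, carry the cover. The carriage slides along x between them.
- carriage (a joint): Slide of the blue carriage along the jig's +x towards the fixed jaw, m; 0 = fully open, stop 0.09. Block 50 (x) by 150 (y) mm, 12.5 to 44.5 mm above the bench, centred at jig x = -70 mm + value, y = 0. Reads 0.066 with the phone squeezed flat against the fixed jaw. About 3 N of friction when free; held fast when the knob is tight.
- carriage_back (a point): Centre of the carriage's rear face (the one away from the phone), 32 mm above the bench, where it can be pushed towards +x of the jig; the jig's base reaches farther back below it.
- clamp (a joint): Angle of the red clamp knob on the carriage, rad; grows clockwise seen from above (tightening); 0 = loose stop, 1.4 = tight stop. Grips from 0.8 up, loose below that, locked above 1.1. At 0 the knob's bar lies along the jig's x; at value v it is turned v clockwise from that. Up to 0.35 N m to turn.
- clamp_grip (a point): On the axis of the red knob, 73 mm above the bench, at the height to grip. The knob is an upright flat bar 44 long by 12 thick by 34 mm high, top 85 mm above the bench, on a black disc 40 mm across (top of disc 51 mm, carriage top 44.5 mm). The point's x axis runs along the bar.
- cover: Loose dust cover of amber plastic, 84 (x) by 196 (y) by 10 mm with a black knob, 0.16 kg; origin at the centre of its underside (lower edge of the two 6 mm end lips). It lies on the jig's rails over the phone, lips outside the rails, its origin then 28 mm above the bench. Its top plate is 6 to 10 mm above the origin.
- cover_knob (a point): Grip point on the axis of the cover's black round knob, 29 mm above the cover's origin; knob 26 mm in diameter, from 14 to 40 mm above the origin, on a thinner 18 mm neck.
- phone: Phone with a cracked screen, 74 (x) by 150 (y) by 9 mm, origin at the centre of its underside, lying loose on the jig's bed between carriage and fixed jaw, under the cover. Clamped, its origin is at jig x = +58 mm.
- mat: Fixed dark green cutting mat with a pale grid, 320 (x) by 250 (y) by 3 mm, origin at the centre of its underside on the bench.
- screwdriver: Yellow-handled screwdriver lying on the mat near one long edge, 160 mm long along its x, handle 26 mm in diameter over the -x half, thin blade over the +x half; origin at its middle, underside.
- dish: Small steel screw dish on the mat, 60 mm across, 18 mm high, origin at the centre of its underside.
- can: Slim white spray can with blue cap and band, 52 mm across, 170 mm high, standing between jig and mat; origin at the centre of its underside.
- pot: White square pen pot, 75 mm wide, pens up to 160 mm high; origin at the centre of its underside.
- tub: White tub with blue cap, 80 mm across, 120 mm high; origin at the centre of its underside.
- mouse: Black computer mouse 100 by 58 by 22 mm, beyond the can; origin at the centre of its underside.
- tape: Orange roll of tape 70 mm across, 18 mm high, lying near the robot; origin at the centre of its underside.
Mind the look-alikes: they are no part of the job. What is meant by the cover is not turquoise, and is the smaller of those in its own colour. Leave any pink look-alike of the phone alone.

How it is judged:
On the way, in this order (a step that is already met when the one before it is completed fails the run):
1. the dust cover lies flat on the mat, released (x of cover in the frame of mat between -0.12 and 0.12 m and y of cover in the frame of mat between -0.09 and 0.09 m and z of cover in the frame of mat below 0.007 m and angle between cover's own z axis and vertical below 0.05 rad and linear speed of cover below 0.03 m/s and contact force between the fingers and cover below 0.2 N), for 0.2 s.
2. the clamp knob is loosened (value of joint clamp below 0.8 rad), for 0.1 s.
3. the carriage has pressed the phone against the fixed jaw (value of joint carriage above 0.0635 m and x of phone in the frame of jig between 0.055 and 0.061 m and z of phone in the frame of jig below 0.016 m and angle between the x axis of phone and the x axis of jig, either way round below 0.04 rad), for 0.1 s.
4. the clamp knob is tight (value of joint clamp above 1.1 rad), for 0.2 s.
At the end, for the whole second after the job is handed in: Cover level, still, released on the mat itself, its centre within 120 mm (mat x) and 90 mm (mat y) of the mat's. Phone still, flat, square (0.04 rad), within 3 mm of jig x 58 mm; carriage past 0.0635 m (under 2.5 mm slack). Clamp knob past 1.1 rad (all of step 1 and all of step 3 and value of joint clamp above 1.1 rad and linear speed of phone below 0.01 m/s); the robot touches nothing.
It fails at once if the robot touches the phone (contact force between any of the fingers, the arm and phone above 0.3 N).
It fails at once if the cover is dropped (falls faster than 0.8 m/s out of the gripper) (linear speed of cover above 0.8 m/s and contact force between the fingers and cover below 0.1 N).
It fails at once if a bystander is shifted by more than 25 mm or knocked over (distance of any of can, pot, tub, mouse, tape, screwdriver, dish from where it was at the start of the episode above 0.025 m or angle between any of can, pot, tub's own z axis and vertical above 0.5 rad).
It also fails if it takes over 72 s, if anything falls off the work surface, if the arm or the gripper's body presses on something with over 40 N, if the wrist force passes 120 N, or if a joint passes its speed limit or range.

## Working session

There is one attempt and no reset: what is moved stays moved. The work goes in short steps, Python scripts to look and compute and a tool call to move; the robot and the scene stay as the last step left them, time stands still between calls to the robot, and variables do not carry over. Pictures are saved under pics/ and viewed, at most 13 in all, crops included, and the job is handed in when it is done.

Besides the shell and the picture viewer there is one more tool, called after "Request:" as name(argument=value, ...) on one line, values as JSON. drive_tool: Moves the arm, as the interface text tells. Its arguments: {"type":"object","properties":{"deltas":{"type":"array"},"jaw":{"type":"number"},"force":{"type":"number"}},"required":["deltas"]}

```bash
ls; mkdir -p pics; python3 - <<'E'
from station import manip, vision
import cv2
s=manip.sense(); print(s)
for n in ("top","side"):
    im=vision.snapshot(n); cv2.imwrite(f"pics/{n}0.png",im[:,:,::-1]); print(n,vision.camera_model(n))
E
```

```text
pics
{'t': 0.0, 'q': array([ 1.15749200e+00,  5.28496301e-01,  1.43392353e+00,  5.51506245e-06,
        1.18138081e+00, -1.78508950e-01]), 'qd': array([-1.85484779e-03,  1.20718295e-04,  7.74716826e-05, -1.09365724e-03,
        1.07534569e-03,  5.19977481e-04]), 'tau': array([-2.10944498e-03, -4.42353380e+01, -1.78027958e+01, -4.32078896e-04,
        8.69484240e-03,  7.65622339e-07]), 'tcp_pos': array([0.14508265, 0.60718421, 0.23030835]), 'tool_rot': array([ 1.17129177e-01,  9.93116074e-01, -1.05526613e-03, -3.24370882e-04]), 'force': array([-0.0618739 , -0.35311168,  0.13085294]), 'ft_torque': array([-0.01623661,  0.00225364, -0.01118004]), 'gripper_force': 0.0, 'finger_gap': 1.0017171467553316}
top {'camera_matrix': array([[422.23291244,   0.        , 324.06003151],
       [  0.        , 422.23291244, 202.30664832],
       [  0.        ,   0.        ,   1.        ]]), 'rvec': array([ 2.1930981 , -2.01802413,  0.21314013]), 'tvec': array([-0.045695  ,  0.55071991,  1.20659569])}
side {'camera_matrix': array([[408.38398185,   0.        , 313.83632097],
       [  0.        , 408.38398185, 193.62590265],
       [  0.        ,   0.        ,   1.        ]]), 'rvec': array([ 2.09052051, -0.03992158,  0.04002029]), 'tvec': array([-0.52769635,  0.06239371,  1.41081765])}
```

View pics/top0.png

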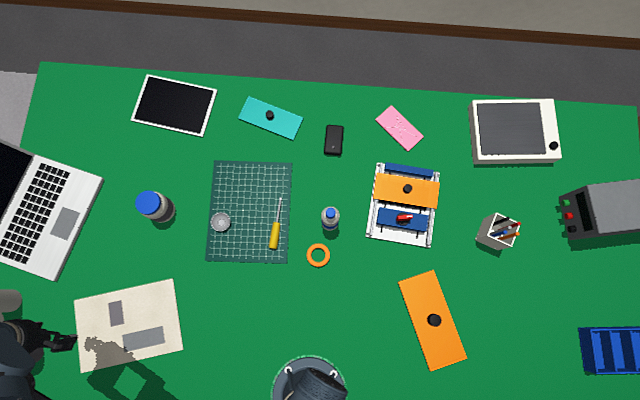

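View pics/side0.png

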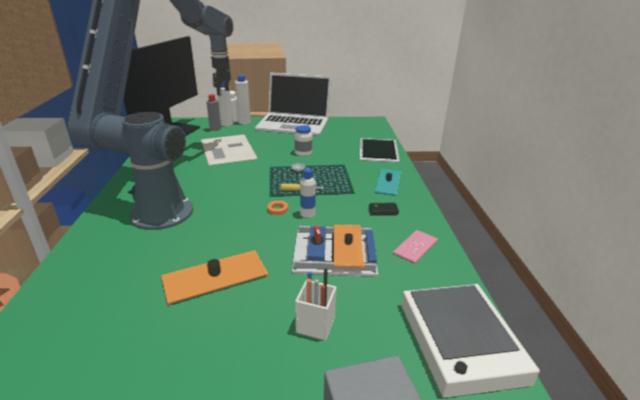

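The top view shows the jig with the amber cover at (406,188) and its knob at (407,188). The red clamp knob is at (404,218), between the carriage and the robot side. The mat spans (207–292, 160–263), with the dish at (221,222) and the screwdriver at about (276,195–250). The can is at (330,217). In the side view the cover knob is at (348,239) and the red knob at (317,236). The larger amber cover near the robot and the turquoise one are decoys.

```bash
cat > h.py <<'E'
import numpy as np, cv2
from station import manip, vision
def P(m):
    R=cv2.Rodrigues(np.array(m["rvec"]))[0]; return np.array(m["camera_matrix"]),R,np.array(m["tvec"]).ravel()
def ray(m,px):
    K,R,t=P(m); px=np.atleast_2d(px).astype(float)
    d=np.c_[px,np.ones(len(px))]@np.linalg.inv(K).T@R; return -R.T@t,d
def onplane(m,px,z):
    c,d=ray(m,px); return c+d*((z-c[2])/d[:,2])[:,None]
def tri(m1,p1,m2,p2):
    A=[K@np.c_[R,t] for K,R,t in (P(m1),P(m2))]
    X=cv2.triangulatePoints(A[0],A[1],np.array(p1,float).reshape(2,1),np.array(p2,float).reshape(2,1)).ravel(); X=X[:3]/X[3]
    e=[cv2.projectPoints(X.reshape(1,3),m["rvec"],m["tvec"],m["camera_matrix"],None)[0].ravel()-p for m,p in((m1,p1),(m2,p2))]
    return X,e
def mask(im,lo,hi,roi=None):
    h=cv2.cvtColor(im,cv2.COLOR_RGB2HSV); k=cv2.inRange(h,np.array(lo),np.array(hi))
    if roi:
        z=np.zeros_like(k); u0,v0,u1,v1=roi; z[v0:v1,u0:u1]=k[v0:v1,u0:u1]; k=z
    return k
def big(k):
    c=max(cv2.findContours(k,cv2.RETR_EXTERNAL,cv2.CHAIN_APPROX_NONE)[0],key=cv2.contourArea)
    return c[:,0,:]
def cen(k):
    m=cv2.moments(k,True); return np.array([m["m10"]/m["m00"],m["m01"]/m["m00"]]),m["m00"]
def rect(m,px,z):
    X=onplane(m,px,z)[:,:2].astype(np.float32)
    (c,s,a)=cv2.minAreaRect(X*1000); return np.round(c,1),np.round(s,1),round(a,2)
E
python3 - <<'E'
from h import *
np.set_printoptions(precision=4,suppress=True)
T=cv2.imread("pics/top0.png")[:,:,::-1].copy();S=cv2.imread("pics/side0.png")[:,:,::-1].copy()
mt,ms=vision.camera_model("top"),vision.camera_model("side")
h=cv2.cvtColor(T,cv2.COLOR_RGB2HSV)
print("hsv mat",h[175,250],"bench",h[130,300],"amber",h[180,390],"red",h[218,402],"tool",h[240,273],"dish",h[222,221], "knob",h[188,407],h[320,434])
am=mask(T,(8,150,120),(24,255,255),(360,150,450,225)); ca=big(am)
print("cover top rect z=.038",rect(mt,ca,.038))
ams=mask(S,(8,150,100),(24,255,255),(320,215,380,275)); print("side amber bbox",cv2.boundingRect(ams))
kt=mask(T,(0,0,0),(180,255,70),(398,180,416,197)); ks=mask(S,(0,0,0),(180,255,70),(341,230,357,247))
pt,a1=cen(kt);ps,a2=cen(ks);print("knob px",pt,a1,ps,a2,*tri(mt,pt,ms,ps))
rt=mask(T,(170,120,80),(180,255,255),(385,205,425,235))|mask(T,(0,120,80),(6,255,255),(385,205,425,235))
rs=mask(S,(170,120,60),(180,255,255),(305,222,330,250))|mask(S,(0,120,60),(6,255,255),(305,222,330,250))
pt,a1=cen(rt);ps,a2=cen(rs);print("red px",pt,a1,ps,a2,*tri(mt,pt,ms,ps)); print(rect(mt,big(rt),.08))
mm=cv2.morphologyEx(mask(T,(60,20,20),(100,255,95),(195,150,305,275)),cv2.MORPH_CLOSE,np.ones((5,5)))
print("mat",rect(mt,big(mm),.003))
print("driver",rect(mt,big(mask(T,(20,140,100),(34,255,255),(255,180,295,260))),.013))
dm=mask(T,(0,0,110),(180,60,255),(208,208,234,236));print("dish",rect(mt,big(dm),.018))
bl=mask(T,(95,120,60),(125,255,255),(360,150,450,250))
for c in cv2.findContours(bl,cv2.RETR_EXTERNAL,cv2.CHAIN_APPROX_NONE)[0]:
    if cv2.contourArea(c)>40: print("blue",rect(mt,c[:,0],.0425))
E
```

```text
hsv mat [ 86 142  97] bench [ 74 202 145] amber [ 18 188 247] red [  2 197 238] tool [ 25 202 233] dish [111   9 206] knob [110  12  64] [120  10  50]
cover top rect z=.038 (array([ 616.2, -246.4]), array([196.4,  84. ]), 85.04)
side amber bbox (334, 226, 29, 41)
knob px [407.0833 188.4792] 48.0 [348.3125 238.7292] 48.0 [ 0.6176 -0.2469  0.0521] [array([ 0.0028, -0.0535]), array([-0.0573,  0.0144])]
red px [403.4375 216.6094] 64.0 [317.0952 235.0794] 63.0 [ 0.5273 -0.2382  0.0611] [array([-0.0052,  0.3188]), array([ 0.3382, -0.0685])]
(array([ 524.6, -237.4]), array([16. , 46.2]), 14.32)
mat (array([517.7, 246.5]), array([319.6, 217.4]), 2.77)
driver (array([448.2, 143.9]), array([24.3, 80.1]), 87.95)
dish (array([476.4, 313.7]), array([55.8, 60.9]), 4.76)
blue (array([ 524.6, -237.7]), array([150.7,  49.6]), 84.88)
blue (array([ 682.2, -250.9]), array([149.4,  21.8]), 84.85)
```

```bash
python3 - <<'E'
import cv2
T=cv2.imread("pics/top0.png")
a=cv2.resize(T[150:275,195:300],None,fx=3.8,fy=3.8,interpolation=cv2.INTER_CUBIC); b=cv2.resize(T[150:275,350:455],None,fx=3.8,fy=3.8,interpolation=cv2.INTER_CUBIC)
cv2.imwrite("pics/crop0.png",cv2.hconcat([a,b]))
E
```

```text
(no output)
```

View pics/crop0.png

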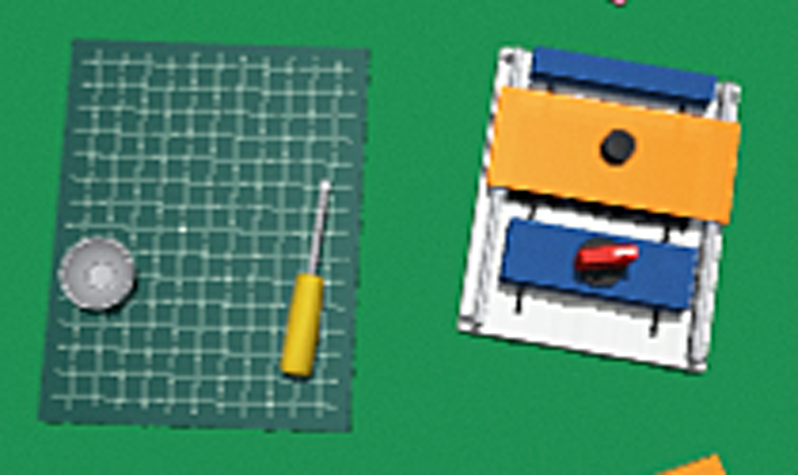

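The crops show the mat corners at full-image pixels (214.7,160.5), (292.6,163.2), (287.6,263.2) and (205,260.5). The driver tip is at (280.5,197.9) and the dish's top edge is at row 212. The far strip of the mat is free. The red bar lies nearly across the jig.

```bash
cat >> h.py <<'E'
def axes():
    s=manip.sense(); from scipy.spatial.transform import Rotation as Ro
    return s,Ro.from_quat(s["tool_rot"]).as_matrix()
def to(x,y,z,yaw):   # metres, yaw of tool y axis in deg -> tool deltas mm, turn rad
    s,R=axes(); d=R.T@(np.array([x,y,z])-s["tcp_pos"])*1000
    cur=np.degrees(np.arctan2(R[1,1],R[0,1])); dy=(yaw-cur+90)%180-90
    return np.round(d,1),"turn",round(-np.radians(dy),3),"cur yaw",round(cur,2),"t",round(s["t"],2)
E
python3 - <<'E'
from h import *
mt=vision.camera_model("top")
M=onplane(mt,[(214.7,160.5),(292.6,163.2),(287.6,263.2),(205,260.5)],.003)*1000
print(M[:,:2].round(1), "centre",M.mean(0)[:2].round(1))
print("tip, dish",onplane(mt,[(280.5,197.9)],.013)*1000,onplane(mt,[(221,212)],.018)*1000)
e=M[0]-M[3]+M[1]-M[2]; a=np.arctan2(e[1],e[0]); print("mat x yaw",np.degrees(a))
u=np.array([np.cos(a),np.sin(a)]);v=np.array([-u[1],u[0]]);c=M.mean(0)[:2]
for n,p in (("tip",onplane(mt,[(280.5,197.9)],.013)),("dish",onplane(mt,[(221,212)],.018))): print(n,u@(p[0,:2]*1000-c),v@(p[0,:2]*1000-c))
print("target",c+112*u, to(.617,-.247,.20,85.0))
E
```

```text
[[671.3 360.6]
 [683.1 111.7]
 [366.8  95.7]
 [354.1 346.6]] centre [518.8 228.7]
tip, dish [[564.86120172 137.12521209  13.        ]] [[504.37176049 314.25752149  18.        ]]
mat x yaw 2.7127088832869237
tip 41.65913912930642 -93.60998832792343
dish -10.379197106005973 86.18667207636909
target [630.69286378 233.95939455] (array([-657.7, -721. ,   31.6]), 'turn', np.float64(-0.148), 'cur yaw', np.float64(76.55), 't', 0.1)
```

Request:
drive_tool(deltas=[[[-27,-29,0,0],[-54,-58,0,0],[-81,-87,0,0],[-108,-116,0,0],[-135,-145,0,0]]])

```text
t: 0.52
tcp_pos: [0.2431, 0.4336, 0.2309]
tool_rot: [0.117, 0.993, -0.0, -0.0]
force: [0.2, -0.0, 0.6]
finger_gap: 0.999
gripper_force: 0.0
```

Request:
drive_tool(deltas=[[[-27,-29,0,0],[-54,-58,0,0],[-81,-87,0,0],[-108,-116,0,0],[-135,-145,0,0]]])

```text
t: 0.93
tcp_pos: [0.3408, 0.2612, 0.2312]
tool_rot: [0.117, 0.993, -0.0, -0.0]
force: [0.6, -0.1, 0.3]
finger_gap: 0.998
gripper_force: 0.0
```

Request:
drive_tool(deltas=[[[-27,-29,0,0],[-54,-58,0,0],[-81,-87,0,0],[-108,-116,0,0],[-135,-145,0,0]]])

```text
t: 1.35
tcp_pos: [0.4384, 0.0886, 0.2312]
tool_rot: [0.117, 0.993, 0.0, -0.0]
force: [1.3, 0.2, 1.5]
finger_gap: 1.005
gripper_force: 0.0
```

Request:
drive_tool(deltas=[[[-27,-29,0,0],[-54,-58,0,0],[-81,-87,0,0],[-108,-116,0,0],[-135,-145,0,-0.1]]])

```text
t: 1.77
tcp_pos: [0.5359, -0.0838, 0.231]
tool_rot: [0.067, 0.998, 0.0, -0.0]
force: [0.2, 0.7, -0.8]
finger_gap: 1.002
gripper_force: 0.0
```

```bash
python3 - <<'E'
from h import *
print(manip.sense()["tcp_pos"],to(.617,-.247,.20,85.0))
E
```

```text
[ 0.53591853 -0.08376531  0.23097558] (array([-102.2, -151. ,   30.8]), 'turn', np.float64(-0.047), 'cur yaw', np.float64(82.33), 't', 1.77)
```

Request:
drive_tool(deltas=[[[-25,-32,8,0],[-50,-64,16,-0.047],[-75,-96,24,-0.047],[-80,-101,30,-0.047],[-80,-101,30,-0.047]]])

```text
t: 2.18
tcp_pos: [0.6015, -0.1953, 0.199]
tool_rot: [0.046, 0.999, 0.0, -0.001]
force: [0.7, 0.7, -0.1]
finger_gap: 0.997
gripper_force: 0.0
```

```bash
python3 - <<'E'
from h import *
import pickle
m=vision.camera_model("wrist"); im=vision.snapshot("wrist"); cv2.imwrite("pics/w1.png",im[:,:,::-1]); pickle.dump(m,open("w1.pkl","wb"))
print(to(.617,-.247,.20,85.0), m["camera_matrix"][0][0], cv2.projectPoints(np.array([[.617,-.247,.068]]),m["rvec"],m["tvec"],m["camera_matrix"],None)[0])
E
```

```text
(array([-21.3, -52.3,  -0.6]), 'turn', np.float64(-0.002), 'cur yaw', np.float64(84.86), 't', 2.23) 355.6098398170368 [[[260.34837883 216.85061963]]]
```

View pics/w1.png

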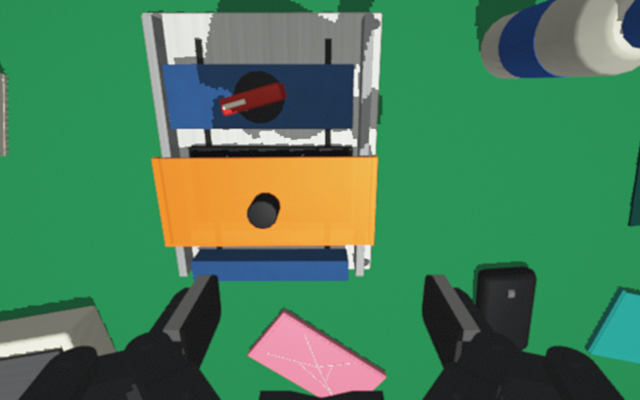

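The wrist view shows the amber cover with its black knob at about (263,211), the red bar at (253,99), and the fixed jaw at the bottom at (270,265).

Request:
drive_tool(deltas=[[[-20,-32,0,0],[-21,-52,0,0],[-21,-52,0,0]]])

```text
t: 2.48
tcp_pos: [0.6176, -0.2483, 0.2017]
tool_rot: [0.044, 0.999, -0.001, 0.0]
force: [0.1, 0.6, 0.1]
finger_gap: 1.006
gripper_force: 0.0
```

```bash
python3 - <<'E'
from h import *
import pickle
np.set_printoptions(precision=4,suppress=True)
m2=vision.camera_model("wrist"); im2=vision.snapshot("wrist"); cv2.imwrite("pics/w2.png",im2[:,:,::-1]); pickle.dump(m2,open("w2.pkl","wb"))
m1=pickle.load(open("w1.pkl","rb")); im1=cv2.imread("pics/w1.png")[:,:,::-1].copy()
pk=[];pr=[]
for m,im in((m1,im1),(m2,im2)):
    pj=lambda X:cv2.projectPoints(np.array([X]),m["rvec"],m["tvec"],m["camera_matrix"],None)[0].ravel()
    u,v=pj((.617,-.247,.055)).astype(int)
    k=mask(im,(0,0,0),(180,140,100),(u-32,v-32,u+32,v+32)); c=big(k); e=cv2.fitEllipse(c); pk.append(cen(k)[0]); print("knob",u,v,cen(k),e, cv2.boundingRect(c))
    u,v=pj((.525,-.238,.075)).astype(int); r=(u-60,v-50,u+60,v+50)
    k=mask(im,(0,120,50),(5,255,255),r)|mask(im,(172,120,50),(180,255,255),r); c=big(k);pr.append(cen(k)[0]); print("red",cen(k),rect(m,c,.08))
    a=big(mask(im,(8,150,100),(24,255,255),(100,90,460,300)));print("cover",rect(m,a,.038))
print("knob",tri(m1,pk[0],m2,pk[1])); print("red",tri(m1,pr[0],m2,pr[1]))
s=manip.sense();print(s["tcp_pos"],to(.617,-.247,.20,85))
E
```

```text
knob 262 211 (array([263.2176, 210.6956]), 818.0) ((263.17279052734375, 210.7231903076172), (28.422683715820312, 34.80401611328125), 26.15938949584961) (248, 194, 31, 34)
red (array([255.3506,  97.6153]), 1084.0) (array([ 523.6, -237.2]), array([13. , 47.3]), 9.92)
cover (array([ 615. , -245.8]), array([195.9,  84.8]), 85.08)
knob 323 186 (array([324.3203, 185.8165]), 790.0) ((324.32806396484375, 185.83815002441406), (28.581457138061523, 33.31279754638672), 179.31427001953125) (310, 169, 30, 34)
red (array([327.569 ,  65.9737]), 1102.0) (array([ 523.8, -237.6]), array([13.2, 44.1]), 10.22)
cover (array([ 615.3, -245.9]), array([195.9,  84.8]), 85.28)
knob (array([ 0.6154, -0.2459,  0.058 ]), [array([0.0439, 0.1112]), array([-0.0442, -0.1129])])
red (array([ 0.5233, -0.2357,  0.075 ]), [array([-0.0276, -0.0645]), array([0.028 , 0.0657])])
[ 0.617  -0.2461  0.2016] (array([-0. , -0.9,  1.6]), 'turn', np.float64(-0.001), 'cur yaw', np.float64(84.93), 't', 2.53)
```

View pics/w2.png

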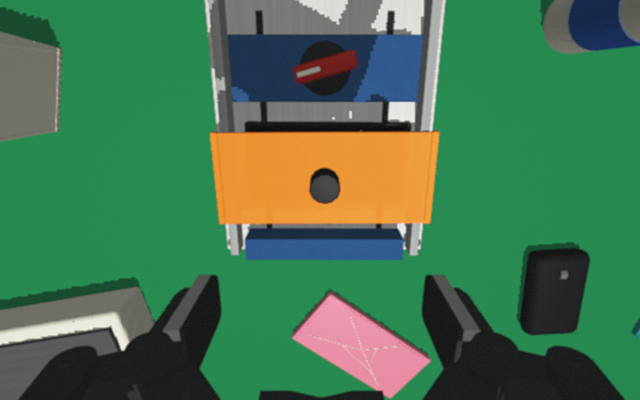

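Two views put the cover knob at (0.6154, -0.2459) with its mid-height at 0.058. That agrees with the text, so I'm descending.

Request:
drive_tool(deltas=[[[1.5,0,35,0],[1.5,0,70,0],[1.5,0,105,0],[1.5,0,130,0],[1.5,0,135,0]]])

```text
t: 2.95
tcp_pos: [0.612, -0.2414, 0.0618]
tool_rot: [0.043, 0.999, 0.003, -0.005]
force: [-1.4, 0.0, -1.2]
finger_gap: 1.0
gripper_force: 0.0
```

```bash
python3 - <<'E'
from h import *
print(to(.6154,-.2459,.041,85.1))
E
```

```text
(array([-4. , -4.3, 20.8]), 'turn', np.float64(-0.001), 'cur yaw', np.float64(85.07), 't', 2.95)
```

Request:
drive_tool(deltas=[[[0,0,4,0],[0,0,4,0],[0,0,4,0]]])

```text
t: 3.2
tcp_pos: [0.6174, -0.2461, 0.0644]
tool_rot: [0.043, 0.999, -0.001, 0.001]
force: [0.3, 0.0, -0.1]
finger_gap: 0.999
gripper_force: 0.0
```

```bash
python3 - <<'E'
from h import *
print(to(.6154,-.2459,.041,85.1), manip.sense()["tcp_pos"])
E
```

```text
(array([ 2.1,  0. , 23.4]), 'turn', np.float64(-0.001), 'cur yaw', np.float64(85.01), 't', 3.2) [ 0.61737894 -0.24606647  0.06443152]
```

Request:
drive_tool(deltas=[[[1.5,0,7,0],[1.5,0,14,0],[1.5,0,22,0],[1.5,0,22,0],[1.5,0,22,0]]])

```text
t: 3.62
tcp_pos: [0.6141, -0.2459, 0.0395]
tool_rot: [0.044, 0.999, 0.0, -0.001]
force: [0.0, -0.1, 0.8]
finger_gap: 1.001
gripper_force: 0.0
```

Request:
drive_tool(deltas=[[[0,0,0,0],[0,0,0,0],[0,0,0,0],[0,0,0,0],[0,0,0,0]]], jaw=15, force=50)

```text
t: 4.03
tcp_pos: [0.6148, -0.2461, 0.0405]
tool_rot: [0.044, 0.999, -0.0, 0.0]
force: [0.8, 7.1, 6.2]
finger_gap: 0.301
gripper_force: 6.4
```

Request:
drive_tool(deltas=[[[0,0,0,0],[0,0,0,0],[0,0,0,0],[0,0,0,0],[0,0,0,0]]])

```text
t: 4.45
tcp_pos: [0.615, -0.2463, 0.0407]
tool_rot: [0.044, 0.999, -0.0, 0.0]
force: [0.4, 0.3, 3.8]
finger_gap: 0.286
gripper_force: 49.3
```

Request:
drive_tool(deltas=[[[0,0,-4,0],[0,0,-12,0],[0,0,-25,0],[0,0,-40,0],[0,0,-60,0]]])

```text
t: 4.87
tcp_pos: [0.6137, -0.2455, 0.1003]
tool_rot: [0.044, 0.999, 0.001, -0.001]
force: [-0.4, -0.2, -3.0]
finger_gap: 0.287
gripper_force: 49.2
```

Request:
drive_tool(deltas=[[[0,0,-25,0],[0,0,-55,0],[0,0,-85,0],[0,0,-115,0],[0,0,-140,0]]])

```text
t: 5.28
tcp_pos: [0.6148, -0.2461, 0.2437]
tool_rot: [0.044, 0.999, -0.001, 0.001]
force: [-1.1, -0.5, -1.6]
finger_gap: 0.289
gripper_force: 49.2
```

```bash
python3 - <<'E'
from h import *
import pickle
s=manip.sense(); print(s["tcp_pos"],s["force"],s["finger_gap"])
m=vision.camera_model("wrist"); im=vision.snapshot("wrist"); cv2.imwrite("pics/w3.png",im[:,:,::-1]); pickle.dump(m,open("w3.pkl","wb"))
print(to(.6247,.2337,.24,92.7))
E
```

```text
[ 0.61477062 -0.24608464  0.24365314] [-1.09068782 -0.50208664 -1.59218585] 0.2885803062335431
(array([ 34.9, 480.1,   6.3]), 'turn', np.float64(-0.135), 'cur yaw', np.float64(84.98), 't', 5.33)
```

View pics/w3.png

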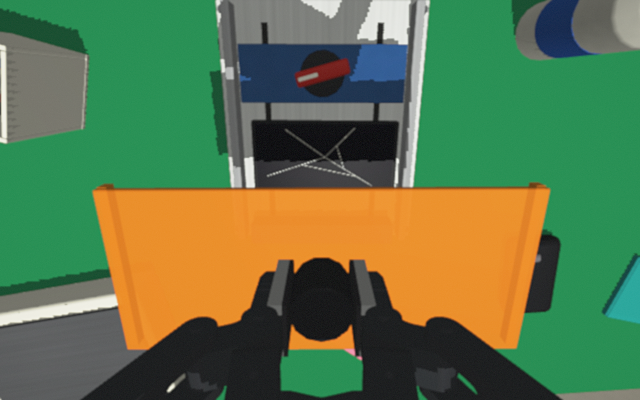

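The cover is held level: its near edge is straight along row 187, and the knob sits between the pads at (322,298). The cracked phone shows on the jig at (325,155). Carrying it to the mat now.

Request:
drive_tool(deltas=[[[1,15,0,0],[3,40,0,0],[5,72,0,0],[7,104,0,0],[10,136,0,0]]])

```text
t: 5.75
tcp_pos: [0.6151, -0.1073, 0.2389]
tool_rot: [0.044, 0.999, 0.001, -0.002]
force: [0.5, -0.6, -2.2]
finger_gap: 0.285
gripper_force: 49.3
```

Request:
drive_tool(deltas=[[[2,32,0,0],[5,64,0,0],[7,96,0,0],[10,128,0,0],[12,160,0,0]]])

```text
t: 6.17
tcp_pos: [0.6165, 0.0533, 0.2389]
tool_rot: [0.044, 0.999, 0.0, -0.002]
force: [0.1, -0.3, -1.9]
finger_gap: 0.288
gripper_force: 49.3
```

Request:
drive_tool(deltas=[[[2,32,0,-0.02],[5,64,0,-0.05],[7,96,0,-0.08],[10,122,0,-0.11],[12,145,0,-0.13]]])

```text
t: 6.58
tcp_pos: [0.617, 0.1991, 0.2387]
tool_rot: [-0.023, 1.0, 0.0, -0.002]
force: [0.2, 1.0, -2.2]
finger_gap: 0.286
gripper_force: 49.3
```

```bash
python3 - <<'E'
from h import *
import pickle
s=manip.sense(); print(s["tcp_pos"],s["force"],s["finger_gap"])
m=vision.camera_model("wrist"); im=vision.snapshot("wrist"); cv2.imwrite("pics/w4.png",im[:,:,::-1])
print(to(.6247,.2337,.14,92.7))
E
```

```text
[0.61702822 0.19906132 0.23871541] [ 0.23076672  1.01659606 -2.22321719] 0.2862165727858551
(array([-9.6, 29.3, 98.9]), 'turn', np.float64(0.001), 'cur yaw', np.float64(92.75), 't', 6.63)
```

View pics/w4.png

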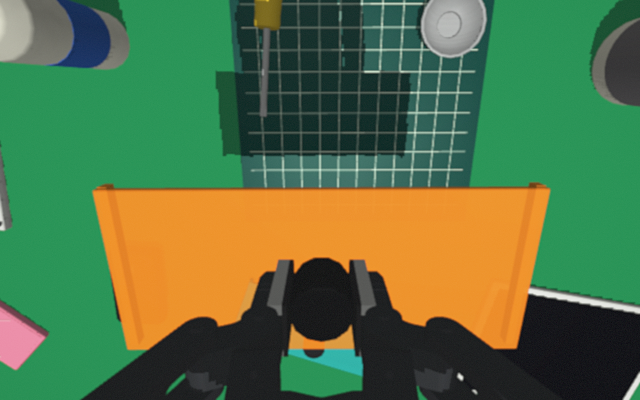

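The view shows the mat with its left edge at about (243,185), its right edge at about (470,185), the driver tip at (263,115), and the dish at (453,25).

```bash
python3 - <<'E'
from h import *
s=manip.sense(); m=vision.camera_model("wrist"); im=cv2.imread("pics/w4.png")[:,:,::-1].copy()
h=cv2.cvtColor(im,cv2.COLOR_RGB2HSV)
for v in (168,178,60,45):
    r=h[v]; print(v,[(u,*r[u]) for u in list(range(228,252,3))+list(range(462,494,3))])
print(onplane(m,[(263,115)],.012)*1000, onplane(m,[(453,56)],.018)*1000)
E
```

```text
168 [(228, np.uint8(72), np.uint8(180), np.uint8(150)), (231, np.uint8(73), np.uint8(183), np.uint8(149)), (234, np.uint8(73), np.uint8(182), np.uint8(151)), (237, np.uint8(73), np.uint8(184), np.uint8(150)), (240, np.uint8(73), np.uint8(181), np.uint8(149)), (243, np.uint8(84), np.uint8(125), np.uint8(96)), (246, np.uint8(84), np.uint8(128), np.uint8(98)), (249, np.uint8(84), np.uint8(129), np.uint8(99)), (462, np.uint8(79), np.uint8(75), np.uint8(109)), (465, np.uint8(84), np.uint8(145), np.uint8(88)), (468, np.uint8(86), np.uint8(145), np.uint8(86)), (471, np.uint8(77), np.uint8(165), np.uint8(110)), (474, np.uint8(73), np.uint8(184), np.uint8(151)), (477, np.uint8(73), np.uint8(185), np.uint8(149)), (480, np.uint8(73), np.uint8(182), np.uint8(150)), (483, np.uint8(73), np.uint8(180), np.uint8(150)), (486, np.uint8(73), np.uint8(184), np.uint8(148)), (489, np.uint8(73), np.uint8(183), np.uint8(149)), (492, np.uint8(73), np.uint8(185), np.uint8(149))]
178 [(228, np.uint8(73), np.uint8(185), np.uint8(150)), (231, np.uint8(73), np.uint8(184), np.uint8(150)), (234, np.uint8(73), np.ui
[... 2135 characters left out ...]
), np.uint8(47)), (249, np.uint8(84), np.uint8(146), np.uint8(47)), (462, np.uint8(30), np.uint8(2), np.uint8(148)), (465, np.uint8(75), np.uint8(4), np.uint8(142)), (468, np.uint8(60), np.uint8(2), np.uint8(134)), (471, np.uint8(90), np.uint8(2), np.uint8(147)), (474, np.uint8(80), np.uint8(9), np.uint8(164)), (477, np.uint8(85), np.uint8(128), np.uint8(82)), (480, np.uint8(85), np.uint8(156), np.uint8(80)), (483, np.uint8(84), np.uint8(148), np.uint8(81)), (486, np.uint8(86), np.uint8(161), np.uint8(76)), (489, np.uint8(73), np.uint8(181), np.uint8(144)), (492, np.uint8(73), np.uint8(185), np.uint8(149))]
[[565.60827779 143.25423769  12.        ]] [[502.0956916  324.25702021  18.        ]]
```

```bash
python3 - <<'E'
from h import *
m=vision.camera_model("wrist")
print(onplane(m,[(242,178),(470,178),(242,168),(472,168),(233,60),(486,60)],.003)*1000)
mt=vision.camera_model("top"); im=vision.snapshot("top"); cv2.imwrite("pics/top1.png",im[:,:,::-1])
h=cv2.cvtColor(im,cv2.COLOR_RGB2HSV)
for v in (168,200,215,240):
    k=(h[v,195:305,0]>78)&(h[v,195:305,2]<130); u=np.where(k)[0]+195; print(v,u.min(),u.max(),onplane(mt,[(u.min()-.5,v),(u.max()+.5,v)],.003)[:,:2]*1000)
print(manip.sense()["tcp_pos"])
E
```

```text
[[634.73043342 118.61770439   3.        ]
 [623.13587073 368.82516426   3.        ]
 [623.52462079 118.88121344   3.        ]
 [611.89818891 368.96406361   3.        ]
 [514.86767809 112.57474065   3.        ]
 [502.86922775 362.77422192   3.        ]]
168 195 290 [[641.25640511 421.24728848]
 [666.65515658 116.81443648]]
200 195 289 [[537.93059607 405.96927235]
 [562.64215892 109.57009595]]
215 195 288 [[490.63646403 398.97624206]
 [514.89666187 107.89955952]]
240 195 287 [[413.37213826 387.55174293]
 [437.06540999 103.13125739]]
[0.61696944 0.20089662 0.23876886]
```

```bash
python3 - <<'E'
from h import *
print(to(.625,.241,.06,92.8))
E
```

```text
(array([-10.6,  39.4, 178.8]), 'turn', np.float64(-0.001), 'cur yaw', np.float64(92.72), 't', 6.68)
```

Request:
drive_tool(deltas=[[[-3,15,10,0],[-8,30,30,0],[-10,39,55,0],[-10,39,85,0],[-10,39,110,0]]])

```text
t: 7.1
tcp_pos: [0.6263, 0.2361, 0.1273]
tool_rot: [-0.021, 1.0, -0.0, -0.001]
force: [0.3, 0.1, -3.1]
finger_gap: 0.288
gripper_force: 49.5
```

Request:
drive_tool(deltas=[[[0,0,20,0],[0,0,38,0],[0,0,52,0],[0,0,62,0],[0,0,66,0]]])

```text
t: 7.52
tcp_pos: [0.6259, 0.2351, 0.0613]
tool_rot: [-0.021, 1.0, -0.0, -0.003]
force: [-0.4, 0.4, -2.2]
finger_gap: 0.286
gripper_force: 49.5
```

Request:
drive_tool(deltas=[[[0,0,2,0],[0,0,2,0],[0,0,2,0]]])

```text
t: 7.77
tcp_pos: [0.6285, 0.2357, 0.0631]
tool_rot: [-0.021, 1.0, 0.0, 0.001]
force: [1.0, -0.1, -2.0]
finger_gap: 0.286
gripper_force: 49.5
```

```bash
python3 - <<'E'
from h import *
s,R=axes();print(to(.625,.241,.0157,92.8),s["force"],R[:,2])
S=vision.snapshot("side"); cv2.imwrite("pics/side1.png",cv2.resize(S[120:230,230:400],None,fx=4.5,fy=4.5)[:,:,::-1])
E
```

```text
(array([ 3.3,  5.4, 47.4]), 'turn', np.float64(-0.007), 'cur yaw', np.float64(92.4), 't', 7.77) [ 0.99091462 -0.10691686 -2.02242344] [ 1.57353350e-03  3.46305758e-04 -9.99998702e-01]
```

View pics/side1.png

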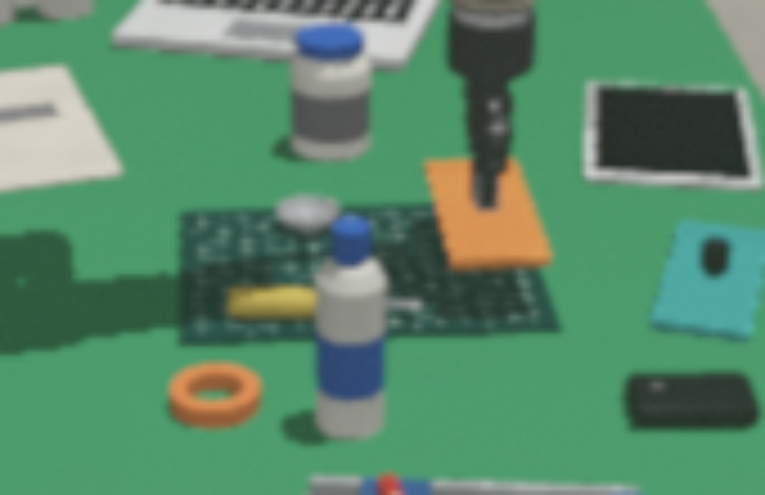

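The side view shows the cover held level over the far end of the mat, clear of the driver tip, which is on the left at (410,303). Lowering now.

Request:
drive_tool(deltas=[[[2,3,10,0],[3,5,20,0],[3,5,30,0],[3,5,37,0],[3,5,41,0]]])

```text
t: 8.23
tcp_pos: [0.6234, 0.2403, 0.0192]
tool_rot: [-0.021, 1.0, -0.0, -0.002]
force: [0.4, 0.3, -3.2]
finger_gap: 0.283
gripper_force: 49.5
```

Request:
drive_tool(deltas=[[[0,0,1.5,0],[0,0,3,0],[0,0,4,0],[0,0,5,0],[0,0,5,0]]])

```text
t: 8.65
tcp_pos: [0.6249, 0.2404, 0.0165]
tool_rot: [-0.021, 1.0, 0.0, 0.0]
force: [0.2, -0.1, -2.4]
finger_gap: 0.284
gripper_force: 49.5
```

```bash
python3 - <<'E'
from h import *
s,R=axes();print(to(.625,.241,.0157,92.8),s["force"],R[:,2],s["tcp_pos"])
E
```

```text
(array([-0.2,  0.5,  0.8]), 'turn', np.float64(-0.007), 'cur yaw', np.float64(92.41), 't', 8.65) [ 0.20475343 -0.07964441 -2.39644856] [ 5.28479661e-04  1.04852337e-04 -9.99999855e-01] [0.62485127 0.24044728 0.01652732]
```

Request:
drive_tool(deltas=[[[0,0,0.5,0],[0,0,1,0],[0,0,1.5,0],[0,0,1.5,0]]])

```text
t: 8.98
tcp_pos: [0.6249, 0.2405, 0.0157]
tool_rot: [-0.021, 1.0, 0.0, 0.0]
force: [-2.1, -0.5, 3.0]
finger_gap: 0.284
gripper_force: 49.9
```

Request:
drive_tool(deltas=[[[0,0,0.5,0],[0,0,0.5,0],[0,0,0.5,0]]])

```text
t: 9.23
tcp_pos: [0.6249, 0.2405, 0.0157]
tool_rot: [-0.021, 1.0, 0.0, 0.0]
force: [-3.3, -0.4, 5.8]
finger_gap: 0.284
gripper_force: 50.3
```

Contact: the force went from −2.4 N to +5.8 N. Releasing, then rising straight up.

Request:
drive_tool(deltas=[[[0,0,0,0],[0,0,0,0],[0,0,0,0],[0,0,0,0],[0,0,0,0]]], jaw=60)

```text
t: 9.65
tcp_pos: [0.6246, 0.2405, 0.0141]
tool_rot: [-0.021, 1.0, 0.0, -0.0]
force: [-1.1, 0.1, 0.2]
finger_gap: 0.706
gripper_force: 0.0
```

Request:
drive_tool(deltas=[[[0,0,-5,0],[0,0,-15,0],[0,0,-40,0],[0,0,-75,0],[0,0,-110,0]]])

```text
t: 10.07
tcp_pos: [0.6239, 0.2403, 0.1253]
tool_rot: [-0.021, 1.0, -0.0, -0.001]
force: [0.5, -0.1, 0.1]
finger_gap: 0.702
gripper_force: 0.0
```

Request:
drive_tool(deltas=[[[0,0,-35,0],[0,0,-70,0],[0,0,-95,0],[0,0,-100,0],[0,0,-100,0]]])

```text
t: 10.48
tcp_pos: [0.6261, 0.2408, 0.228]
tool_rot: [-0.021, 1.0, 0.001, 0.003]
force: [0.8, -0.1, -1.1]
finger_gap: 0.699
gripper_force: 0.0
```

```bash
python3 - <<'E'
from h import *
s=manip.sense();print(s["tcp_pos"],s["finger_gap"],s["t"])
m=vision.camera_model("wrist"); im=vision.snapshot("wrist"); cv2.imwrite("pics/w5.png",im[:,:,::-1])
a=big(mask(im,(8,150,100),(24,255,255)));print("cover",rect(m,a,.013))
h=cv2.cvtColor(im,cv2.COLOR_RGB2HSV)
print(to(.5233,-.2362,.2,10.0), s["q"])
E
```

```text
[0.62606965 0.24081743 0.22804071] 0.698610451597053 10.4833
cover (array([625. , 240.4]), array([ 84.5, 195.9]), 2.79)
(array([ 121.4, -472. ,   25.1]), 'turn', np.float64(1.439), 'cur yaw', np.float64(92.42), 't', 10.53) [ 2.00960341e-01  5.91475244e-01  1.31745311e+00  3.65780015e-06
  1.22589420e+00 -1.41212783e+00]
```

View pics/w5.png

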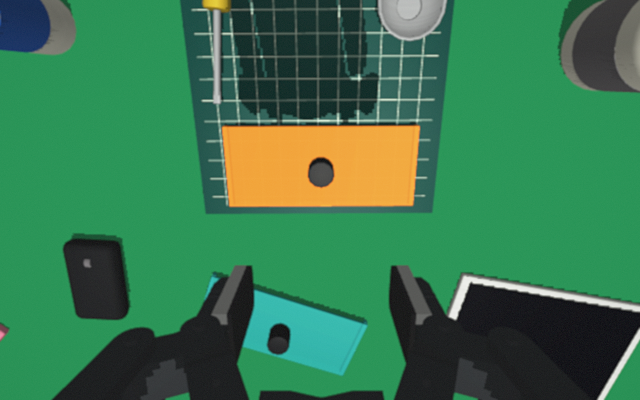

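The cover lies flat on the mat at (625,240) mm, released, with its edges inside the mat border. It spans (223–420, 126–207), against the mat's far edge at row 213. Going to the clamp.

Request:
drive_tool(deltas=[[[10,-39,0,0],[20,-78,0,0],[30,-117,0,0],[40,-156,0,0],[50,-195,0,0]]])

```text
t: 10.95
tcp_pos: [0.5805, 0.0422, 0.2218]
tool_rot: [-0.021, 1.0, 0.0, -0.003]
force: [1.2, -0.4, 0.2]
finger_gap: 0.702
gripper_force: 0.0
```

Request:
drive_tool(deltas=[[[10,-39,0,0],[20,-78,0,0],[30,-117,0,0],[40,-156,0,0],[50,-195,0,0]]])

```text
t: 11.37
tcp_pos: [0.5389, -0.1544, 0.2219]
tool_rot: [-0.021, 1.0, 0.001, -0.002]
force: [0.7, 0.4, -0.4]
finger_gap: 0.704
gripper_force: 0.0
```

Request:
drive_tool(deltas=[[[9,-36,0,0.11],[16,-62,0,0.22],[21,-82,10,0.33],[21,-82,20,0.44],[21,-82,24,0.55]]])

```text
t: 11.78
tcp_pos: [0.5211, -0.2367, 0.1966]
tool_rot: [0.255, 0.967, 0.001, -0.003]
force: [0.4, 0.9, -0.5]
finger_gap: 0.703
gripper_force: 0.0
```

Request:
drive_tool(deltas=[[[0,0,0,0.11],[0,0,0,0.22],[0,0,0,0.33],[0,0,0,0.44],[0,0,0,0.55]]])

```text
t: 12.2
tcp_pos: [0.5221, -0.2353, 0.1977]
tool_rot: [0.507, 0.862, 0.0, -0.003]
force: [-0.0, -0.1, 0.5]
finger_gap: 0.708
gripper_force: 0.0
```

Request:
drive_tool(deltas=[[[0,0,0,0.11],[0,0,0,0.22],[0,0,0,0.33],[0,0,0,0.34],[0,0,0,0.34]]])

```text
t: 12.62
tcp_pos: [0.5225, -0.2355, 0.1985]
tool_rot: [0.643, 0.766, -0.0, -0.002]
force: [0.2, 0.8, -0.1]
finger_gap: 0.701
gripper_force: 0.0
```

```bash
python3 - <<'E'
from h import *
s=manip.sense();print(s["tcp_pos"],s["finger_gap"],s["t"],s["q"])
print(to(.5233,-.2362,.1,10.0))
m=vision.camera_model("wrist"); im=vision.snapshot("wrist"); cv2.imwrite("pics/w6.png",im[:,:,::-1])
k=mask(im,(0,120,50),(5,255,255))|mask(im,(172,120,50),(180,255,255)); c=big(k);print(rect(m,c,.08),cen(k),cv2.boundingRect(c))
T=vision.snapshot("top");mt=vision.camera_model("top");cv2.imwrite("pics/top2.png",T[:,:,::-1])
b=mask(T,(95,120,60),(125,255,255),(360,150,450,250))
for q in cv2.findContours(b,cv2.RETR_EXTERNAL,cv2.CHAIN_APPROX_NONE)[0]:
    if cv2.contourArea(q)>40: print("blue",rect(mt,q[:,0],.0425))
E
```

```text
[ 0.52253346 -0.23549193  0.19845501] 0.7010979716898335 12.6167 [-6.18322527e-01  4.99814147e-01  1.59619439e+00  2.10750825e-05
  1.04965508e+00 -7.93486877e-01]
(array([-1.1,  0.9, 98.4]), 'turn', np.float64(0.001), 'cur yaw', np.float64(10.04), 't', 12.62)
(array([ 523.6, -235.4]), array([13. , 50.2]), 9.7) (array([323.09810479, 193.67892977]), 897.0) (315, 166, 18, 63)
blue (array([ 682. , -219.8]), array([87.4, 27.6]), 84.85)
```

View pics/w6.png

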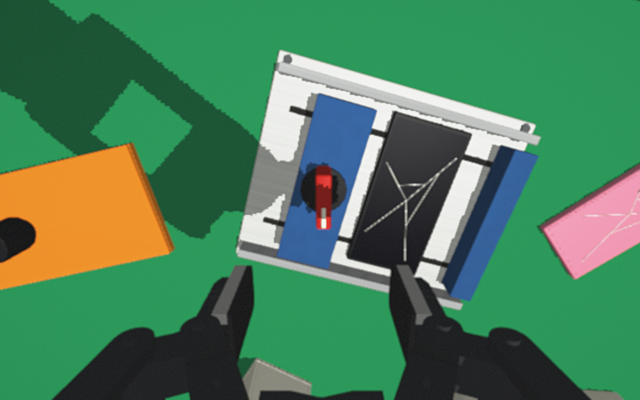

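The wrist view shows the red bar centred at (323,194), with its long axis upright in the image and lying across the fingers' closing line. The phone lies flat, slightly skewed and with gaps, between the carriage and the fixed jaw. Descending.

Request:
drive_tool(deltas=[[[-1,1,30,0],[-1,1,60,0],[-1,1,90,0],[-1,1,105,0],[-1,1,110,0]]])

```text
t: 13.13
tcp_pos: [0.5228, -0.2357, 0.087]
tool_rot: [0.643, 0.766, -0.0, -0.003]
force: [0.2, -0.1, -0.6]
finger_gap: 0.698
gripper_force: 0.0
```

Request:
drive_tool(deltas=[[[0,0,10,0],[0,0,20,0],[0,0,30,0],[0,0,34,0],[0,0,34,0]]])

```text
t: 13.55
tcp_pos: [0.5244, -0.2368, 0.0556]
tool_rot: [0.643, 0.766, -0.0, -0.001]
force: [-0.1, 0.7, -0.4]
finger_gap: 0.7
gripper_force: 0.0
```

Request:
drive_tool(deltas=[[[0,0,0,0],[0,0,0,0],[0,0,0,0]]])

```text
t: 13.8
tcp_pos: [0.5252, -0.2373, 0.057]
tool_rot: [0.643, 0.766, 0.0, 0.001]
force: [-0.2, -0.6, -0.1]
finger_gap: 0.704
gripper_force: 0.0
```

```bash
python3 - <<'E'
from h import *
s=manip.sense();print(s["tcp_pos"],s["force"],to(.524,-.2365,.054,10.0))
E
```

```text
[ 0.52524775 -0.23733245  0.05698523] [-0.16101934 -0.59892614 -0.11294126] (array([ 1. , -1.1,  3. ]), 'turn', np.float64(-0.001), 'cur yaw', np.float64(9.92), 't', 13.8)
```

Request:
drive_tool(deltas=[[[0.5,-1,2,0],[0.5,-1,2,0],[0.5,-1,2,0]]])

```text
t: 14.05
tcp_pos: [0.5236, -0.2367, 0.0544]
tool_rot: [0.643, 0.766, -0.0, 0.0]
force: [-0.7, 0.5, -0.2]
finger_gap: 0.699
gripper_force: 0.0
```

Request:
drive_tool(deltas=[[[0,0,0,0],[0,0,0,0],[0,0,0,0],[0,0,0,0],[0,0,0,0]]], jaw=5, force=60)

```text
t: 14.47
tcp_pos: [0.524, -0.2367, 0.0545]
tool_rot: [0.643, 0.766, 0.0, 0.0]
force: [0.2, 0.8, 1.2]
finger_gap: 0.129
gripper_force: 58.8
```

Request:
drive_tool(deltas=[[[0,0,0,0],[0,0,0,0],[0,0,0,0]]])

```text
t: 14.72
tcp_pos: [0.524, -0.2367, 0.0545]
tool_rot: [0.643, 0.766, 0.0, 0.0]
force: [0.7, -0.4, 2.0]
finger_gap: 0.129
gripper_force: 58.9
```

Gripped (11 mm opening). Loosening: anticlockwise from above is a negative tool turn.

Request:
drive_tool(deltas=[[[0,0,0,-0.08],[0,0,0,-0.16],[0,0,0,-0.24],[0,0,0,-0.32],[0,0,0,-0.4]]])

```text
t: 15.13
tcp_pos: [0.5237, -0.2368, 0.0544]
tool_rot: [0.477, 0.879, 0.0, 0.0]
force: [0.9, -0.7, 1.2]
finger_gap: 0.13
gripper_force: 58.8
```

Request:
drive_tool(deltas=[[[0,0,0,-0.08],[0,0,0,-0.16],[0,0,0,-0.24],[0,0,0,-0.32],[0,0,0,-0.4]]])

```text
t: 15.55
tcp_pos: [0.5235, -0.2371, 0.0544]
tool_rot: [0.293, 0.956, -0.0, -0.0]
force: [-0.9, -0.7, 2.0]
finger_gap: 0.128
gripper_force: 58.8
```

Request:
drive_tool(deltas=[[[0,0,0,-0.08],[0,0,0,-0.16],[0,0,0,-0.24],[0,0,0,-0.3],[0,0,0,-0.3]]])

```text
t: 15.97
tcp_pos: [0.5234, -0.2373, 0.0544]
tool_rot: [0.148, 0.989, -0.0, -0.0]
force: [-1.0, -1.6, 1.0]
finger_gap: 0.13
gripper_force: 58.9
```

```bash
python3 - <<'E'
from h import *
s=manip.sense();print(s["tcp_pos"],s["force"],s["ft_torque"],s["finger_gap"],s["q"])
u=np.array([np.cos(np.radians(-4.95)),np.sin(np.radians(-4.95))])*.048
print(to(.524+u[0],-.2367+u[1],.0545,76))
m=vision.camera_model("wrist"); im=vision.snapshot("wrist"); cv2.imwrite("pics/w7.png",im[:,:,::-1])
E
```

```text
[ 0.52339735 -0.23728756  0.05436311] [-1.02028492 -1.63638633  1.04074935] [-0.23560779  0.15661632  0.1925908 ] 0.13034914359744193 [-6.19579501e-01  7.15376843e-01  1.69063988e+00 -1.24601156e-03
  7.35599746e-01 -1.89273197e+00]
(array([-47.3,  10.8,  -0.2]), 'turn', np.float64(-0.052), 'cur yaw', np.float64(73.0), 't', 15.97)
```

View pics/w7.png

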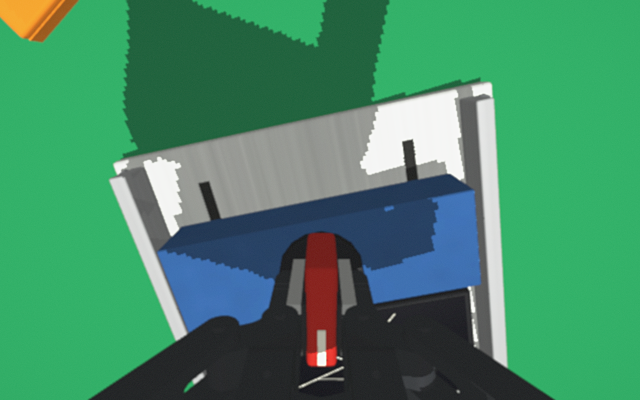

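The bar turned with the gripper, so the clamp is at about 0.2 rad. I'll push the carriage along jig +x while holding the loose knob, watching the force.

Request:
drive_tool(deltas=[[[-4,0.8,0,0],[-8,1.7,0,0],[-12,2.6,0,0],[-16,3.4,0,0],[-20,4.3,0,0]]])

```text
t: 16.43
tcp_pos: [0.544, -0.2391, 0.0544]
tool_rot: [0.148, 0.989, -0.0, -0.001]
force: [-4.1, -3.7, 2.5]
finger_gap: 0.133
gripper_force: 59.1
```

Request:
drive_tool(deltas=[[[-4,0.8,0,0],[-8,1.7,0,0],[-12,2.6,0,0],[-16,3.4,0,0],[-20,4.3,0,0]]])

```text
t: 16.85
tcp_pos: [0.5642, -0.2409, 0.0544]
tool_rot: [0.148, 0.989, -0.001, -0.001]
force: [-4.7, -4.1, 2.7]
finger_gap: 0.129
gripper_force: 59.1
```

```bash
cat > st.py <<'E'
from h import *
s=manip.sense();u=np.array([np.cos(np.radians(-4.95)),np.sin(np.radians(-4.95))]);v=np.array([-u[1],u[0]]);d=(s["tcp_pos"][:2]-[.524,-.2367])*1000
print("along",u@d,"across",v@d,"Fu",u@s["force"][:2],"Fv",v@s["force"][:2],s["ft_torque"],s["t"],s["finger_gap"])
E
python3 st.py
```

```text
along 40.371201936066136 across -0.7531875156710087 Fu -4.357219716254121 Fv -4.47307415533037 [-0.73391869  0.77385352  0.10142245] 16.85 0.12919831166775803
```

Request:
drive_tool(deltas=[[[-1.5,0.3,0,0],[-3,0.6,0,0],[-4.5,0.9,0,0],[-6,1.3,0,0],[-6,1.3,0,0]]])

```text
t: 17.27
tcp_pos: [0.5707, -0.2415, 0.0544]
tool_rot: [0.148, 0.989, -0.001, -0.0]
force: [-2.9, -3.6, 3.3]
finger_gap: 0.133
gripper_force: 59.1
```

Request:
drive_tool(deltas=[[[-1,0.2,0,0],[-2,0.4,0,0],[-2,0.4,0,0]]])

```text
t: 17.52
tcp_pos: [0.5726, -0.2417, 0.0544]
tool_rot: [0.148, 0.989, -0.001, -0.0]
force: [-3.3, -3.6, 3.2]
finger_gap: 0.13
gripper_force: 59.1
```

```bash
python3 st.py
```

```text
along 48.822043214771305 across -0.7479946565005583 Fu -2.9285233706940414 Fv -3.9128539008721437 [-0.66942232  0.56926439  0.12354804] 17.5167 0.1302227910977624
```

Request:
drive_tool(deltas=[[[-1,0.2,0,0],[-2,0.4,0,0],[-2,0.4,0,0],[-2,0.4,0,0]]])

```text
t: 17.85
tcp_pos: [0.5729, -0.2417, 0.0544]
tool_rot: [0.148, 0.989, -0.0, -0.002]
force: [-7.0, -5.0, 4.7]
finger_gap: 0.129
gripper_force: 59.6
```

Request:
drive_tool(deltas=[[[-1,0.2,0,0],[-1,0.2,0,0],[-1,0.2,0,0]]])

```text
t: 18.1
tcp_pos: [0.5729, -0.2416, 0.0543]
tool_rot: [0.148, 0.989, -0.0, -0.003]
force: [-9.6, -5.2, 5.3]
finger_gap: 0.132
gripper_force: 59.8
```

```bash
python3 st.py
```

```text
along 49.13556789722959 across -0.6910031290163314 Fu -9.137768101141736 Fv -5.998767102949613 [-0.87751158  1.43232242  0.16226614] 18.1 0.13242597378025336
```

The carriage stopped at 49 mm of travel and the force is rising, so it has met the phone and jaw. I'll press a little harder, then check the side and top views.

Request:
drive_tool(deltas=[[[-1,0.2,0,0],[-2,0.4,0,0],[-3,0.6,0,0],[-3,0.6,0,0]]])

```text
t: 18.43
tcp_pos: [0.573, -0.2416, 0.0543]
tool_rot: [0.148, 0.989, -0.0, -0.006]
force: [-16.4, -5.5, 10.8]
finger_gap: 0.132
gripper_force: 60.4
```

```bash
python3 st.py; python3 - <<'E'
from h import *
m=vision.camera_model("wrist"); im=vision.snapshot("wrist"); cv2.imwrite("pics/w8.png",im[:,:,::-1])
mt=vision.camera_model("side"); T=vision.snapshot("side"); cv2.imwrite("pics/side2.png",T[:,:,::-1])
for c in cv2.findContours(mask(T,(100,120,30),(125,255,255),(290,215,385,280)),cv2.RETR_EXTERNAL,cv2.CHAIN_APPROX_NONE)[0]:
    if cv2.contourArea(c)>30: print(cv2.boundingRect(c))
E
```

```text
along 49.23688902583241 across -0.6529782280207288 Fu -15.881791130561737 Fv -6.8528847888867945 [-1.07061022  2.36345169  0.06401127] 18.4333 0.1319006977651668
(326, 241, 17, 20)
(366, 231, 10, 31)
```

Request:
drive_tool(deltas=[[[0,0,0,0.08],[0,0,0,0.16],[0,0,0,0.24],[0,0,0,0.32],[0,0,0,0.4]]])

```text
t: 18.95
tcp_pos: [0.5731, -0.2413, 0.0543]
tool_rot: [0.343, 0.939, -0.001, -0.006]
force: [-15.0, -4.3, 10.3]
finger_gap: 0.13
gripper_force: 60.3
```

Request:
drive_tool(deltas=[[[0,0,0,0.08],[0,0,0,0.16],[0,0,0,0.24],[0,0,0,0.32],[0,0,0,0.4]]])

```text
t: 19.37
tcp_pos: [0.5734, -0.2411, 0.0543]
tool_rot: [0.523, 0.853, -0.002, -0.006]
force: [-13.5, -4.5, 10.3]
finger_gap: 0.131
gripper_force: 60.3
```

Request:
drive_tool(deltas=[[[0,0,0,0.08],[0,0,0,0.16],[0,0,0,0.24],[0,0,0,0.32],[0,0,0,0.38]]])

```text
t: 19.78
tcp_pos: [0.5737, -0.241, 0.0545]
tool_rot: [0.674, 0.739, -0.003, -0.005]
force: [-13.1, -4.3, 10.8]
finger_gap: 0.131
gripper_force: 60.4
```

```bash
python3 st.py; python3 - <<'E'
from h import *
print(to(.573,-.2416,.0543,5)); print(manip.sense()["q"])
E
```

```text
along 49.90663340181861 across -0.0034463047197183408 Fu -12.64208466594925 Fv -5.457512496609289 [-0.69133014  2.00907586  0.42941303] 19.7833 0.13102131485941768
(array([-0.5, -0.8,  0.2]), 'turn', np.float64(0.005), 'cur yaw', np.float64(5.27), 't', 19.78)
[-0.57488168  0.75975999  1.55570799 -0.0059786   0.8366885  -0.66289322]
```

Request:
drive_tool(deltas=[[[0,0,0,0.04],[0,0,0,0.08],[0,0,0,0.08]]])

```text
t: 20.03
tcp_pos: [0.5737, -0.241, 0.0545]
tool_rot: [0.7, 0.714, -0.004, -0.005]
force: [-13.6, -3.0, 10.4]
finger_gap: 0.128
gripper_force: 71.1
```

```bash
python3 st.py; python3 - <<'E'
from h import *
print(to(.573,-.2416,.0543,5))
E
```

```text
along 49.919070503127934 across -0.0011905942417741208 Fu -13.303985614740029 Fv -4.167332465637127 [-0.55209385  1.94862896  1.43700012] 20.0333 0.1275600330537935
(array([-0.6, -0.7,  0.2]), 'turn', np.float64(-0.068), 'cur yaw', np.float64(1.11), 't', 20.03)
```

The torque jumped to 1.4 N·m, so the knob is at its tight stop. Relaxing the preload, then releasing and rising.

Request:
drive_tool(deltas=[[[0.4,-2,0,-0.04],[0.8,-4,0,-0.07],[0.9,-5,0,-0.07],[0.9,-5,0,-0.07]]])

```text
t: 20.37
tcp_pos: [0.5735, -0.241, 0.0545]
tool_rot: [0.677, 0.736, -0.0, -0.0]
force: [-4.4, -3.5, 4.0]
finger_gap: 0.129
gripper_force: 59.4
```

```bash
python3 st.py
```

```text
along 49.678986876812466 across -0.06128841567900255 Fu -4.116930359468681 Fv -3.870249684870531 [-0.53527275  0.70641706  0.2455809 ] 20.3667 0.1286423332560781
```

Request:
drive_tool(deltas=[[[0,0,0,0],[0,0,0,0],[0,0,0,0],[0,0,0,0],[0,0,0,0]]], jaw=50)

```text
t: 20.78
tcp_pos: [0.574, -0.2403, 0.0541]
tool_rot: [0.677, 0.736, 0.0, -0.0]
force: [0.4, -0.1, -0.2]
finger_gap: 0.584
gripper_force: 0.0
```

Request:
drive_tool(deltas=[[[0,0,-5,0],[0,0,-20,0],[0,0,-50,0],[0,0,-85,0],[0,0,-120,0]]])

```text
t: 21.2
tcp_pos: [0.5732, -0.2403, 0.1752]
tool_rot: [0.677, 0.736, -0.0, -0.001]
force: [0.4, -0.4, 0.4]
finger_gap: 0.586
gripper_force: 0.0
```

Request:
drive_tool(deltas=[[[0,0,-20,0],[0,0,-30,0],[0,0,-30,0],[0,0,-30,0],[0,0,-30,0]]])

```text
t: 21.62
tcp_pos: [0.5726, -0.24, 0.2024]
tool_rot: [0.677, 0.736, -0.0, -0.002]
force: [0.6, -0.4, 0.2]
finger_gap: 0.586
gripper_force: 0.0
```

```bash
python3 - <<'E'
from h import *
s=manip.sense();print(s["tcp_pos"],s["force"],s["finger_gap"],s["t"])
m=vision.camera_model("wrist"); im=vision.snapshot("wrist"); cv2.imwrite("pics/w9.png",im[:,:,::-1])
k=mask(im,(0,120,50),(5,255,255))|mask(im,(172,120,50),(180,255,255));r=rect(m,big(k),.08);print("red",r)
for c in cv2.findContours(mask(im,(100,120,40),(125,255,255)),cv2.RETR_EXTERNAL,cv2.CHAIN_APPROX_NONE)[0]:
    if cv2.contourArea(c)>800: print("blue",rect(m,c[:,0],.0425))
E
```

```text
[ 0.5725561  -0.23998976  0.20244401] [ 0.63567522 -0.35082834  0.2059869 ] 0.5862040268289137 21.6167
red (array([ 572.6, -240.2]), array([13.3, 50.3]), 7.25)
blue (array([ 677.6, -250.6]), array([147.9,  28.4]), 84.77)
blue (array([ 573.3, -242.6]), array([150.7,  51.6]), 84.84)
```

View pics/w9.png

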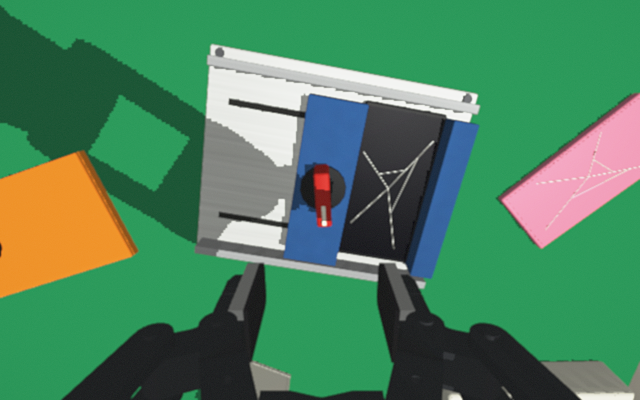

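The view shows the phone at (392,180), flat and square. The carriage's front face (left) and the fixed jaw (right) both touch it, with no gap. The red bar is turned to its tight position, and the gripper is clear of everything. Handing in.

```bash
python3 -c "
from station import manip
print(manip.sign_off())"
```

```text
the job is handed in; nothing more can be done
None
```

I finished all the steps and handed the job in at about 22 s of the 72 s; no verdict came back. By my own measurements, the cover lies flat and released on the mat, the phone is pressed against the fixed jaw with no visible gap, and the red knob is turned to its tight stop.

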